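# Sort two spring buffers by feel

### The arm

A 7-joint arm with a two-finger parallel gripper is mounted at the origin on a cart in front of the work surface, level with it; the furniture and walls round the work are solid. World frame = base frame: x ahead of the robot, y to its left, z up, the work surface at z = 0. Lengths are in m, angles in degrees, forces in N, time in s.
With the tool pointing down it reaches from about 0.4 to 0.85 m from the base axis. Payload 10.4 kg.
Tool frame: the origin (TCP) lies at the very end of the fingers, on their centre line; the grasp point (between the pads) lies bot.tcp_to_grasp behind it (bot.tcp_to_grasp is the distance from the TCP to the grasp point, in m); z points along the fingers, y is the line along which they close (so a half turn about z gives the same grasp; the last joint's range is limited). The gripper opens to 87 mm and grips with 3 to 60 N. Pads are 19 mm wide; open, the fingers measure 117 mm over their backs; the gripper's body (75 mm by 190 mm) begins 51 mm behind the grasp point.
Start: joints at [74.336, 19.034, -3.707, 83.658, 1.238, 77.344, -5.071], TCP at [0.155, -0.605, 0.223] pointing down, gripper open.
Joint ranges: [-148.97, 148.97], [-28.65, 121.19], [-84.17, 76.75], [9.2, 138.47], [-72.65, 252.65], [3.7, 117.97], [-149.18, 149.18]. Speed limits (degrees/s): [127.2, 127.2, 159.86, 159.86, 180, 180, 180].

### API

Orientations are given as a 3x3 rotation matrix whose columns are the frame's x, y, z axes.
In Python, from bench import bot gives the robot as it stands.
- The arm moves only by the shell command python3 -m creep 'ROWS' [FORCE]. ROWS is JSON, a list of rows, each an object of numbers: "grip": the closure, from 0 (fully open) to 1 (shut); "dx", "dy", "dz": the shift along the world's x, y, z in mm; "roll": the turn about the world's z in degrees. In form: [{"grip": .., "dx": .., "dy": .., "dz": .., "roll": ..}, ...]. A call has 1 to 5 rows; each row shifts and turns the commanded pose from where the row before left it; what a row does not reach is not made up. A row lasts 1/10 s, in which the tool goes at most 50 mm and 8.59 degrees, less where a joint would pass 70% of its speed; a pose out of reach is approached as far as the arm can. A call is refused whole if a number of a shift passes 50 or a number of a turn 8.59, either way. A call with a gripper value outside its range is refused whole. The fingers move at their own pace and stop on an object; FORCE is the grip in N (left out, the last holds). Time passes only in rows, so rows that do not move let the fingers close. It gives the time, the measured TCP pose, the force, the opening and the grip force at its end, in the units of the state.
- bot.read_state(): the state, without advancing time (a new reading comes with each control period).
- bot.read_camera(name): name is "scene" or "top"; returns the picture (420x560x3 uint8, red, green, blue); there is no depth.
- bot.camera_params(name): a dict with "camera_matrix" (3x3 intrinsics, pixels), "rvec" (rotation vector, rad) and "tvec" (3), from world to camera coordinates, as OpenCV has them. Camera axes: x right, y down, z forward; pixel columns grow to the right and rows downward; lengths in m; the calibration is good to about 2 mm. A picture is of the moment at which its call begins. camera_params takes no time and is no camera call.
- bot.finish_job(): hands the job in; it is judged then, once.
The state is a dict: "time_s": time; "q": joint angles; "qd": joint speeds; "joint_torque": joint torques, N m; "eef_pos": TCP position; "orientation": TCP orientation; "force": force on the tool from outside, world axes, zero at the start; "moment": the same for the moment, N m; "width": finger opening in m; "grip_force": force on a finger pad.
Only numpy, scipy, OpenCV 4.12 (cv2) and the standard library are available. Lean on these libraries where they do the work, as an engineer would, in place of code of your own. Each camera call takes 0.05 s, during which the arm holds its last target. There are 200 camera calls.

### The job

Two look-alike spring buffers for the track may be soft or firm, which shows only when they are squeezed: on the test plate press down the cap of the red-banded one and then of the blue-banded one, each about 6.5 mm, until the white ring on its stem just disappears, hold it there a moment and feel how hard it pushes back (about 5 N: soft, about 13 N: firm), without letting the cap hit its stop or pushing harder than 18 N. Stand every soft buffer upright in the green tray and every firm one in the orange tray (both may belong in one), cap free, and let go; leave the other things on the table where they are.

Things in the scene. Friction and masses are not known exactly. Their poses are not given: they have to be found in the camera images.
- red_buffer_centre (a point): Point to grasp the red-banded spring buffer: on its axis, 32 mm above its underside; z is its axis, up through the cap. The buffer is a loose upright dark steel cylinder, 36 mm across and 44 mm high, on a flange 46 mm across and 6 mm high, with a red band near the top; a flat black rubber cap 30 mm across sits above it on a stem. Cap's top at rest: 32 mm above this point.
- red_buffer: The same red-banded buffer, about 0.25 kg; origin at the centre of its underside. Cap's top at rest: 64 mm above it; cap 8 mm thick; 12 mm of bare stem between cap and cylinder, with a white ring that just disappears into the cylinder when the cap is 6.5 mm down.
- red_buffer_cap (a joint): How far the red buffer's cap is pressed down, m: 0 at rest, 0.011 at its stop; it springs back. Push needed: 2 N to start, then evenly more. Soft: about 5 N at 6 mm, 7 N near the stop. Firm (a second spring meets the stem after 1 mm): about 13 N at 6 mm, 18 N near the stop.
- red_buffer_grade (a joint): Kind of the red buffer: about +0.00003 m firm, -0.00003 m soft; drawn anew and independently every time, so both may be of one kind. It cannot be seen, and its reading is swamped by noise far larger: it can only be felt by pressing the cap.
- blue_buffer_centre (a point): Point to grasp the blue-banded spring buffer: on its axis, 32 mm above its underside; z is its axis, up through the cap. The buffer is a loose upright dark steel cylinder, 36 mm across and 44 mm high, on a flange 46 mm across and 6 mm high, with a blue band near the top; a flat black rubber cap 30 mm across sits above it on a stem. Cap's top at rest: 32 mm above this point.
- blue_buffer: The same blue-banded buffer, about 0.25 kg; origin at the centre of its underside. Cap's top at rest: 64 mm above it; cap 8 mm thick; 12 mm of bare stem between cap and cylinder, with a white ring that just disappears into the cylinder when the cap is 6.5 mm down.
- blue_buffer_cap (a joint): How far the blue buffer's cap is pressed down, m: 0 at rest, 0.011 at its stop; it springs back. Push needed: 2 N to start, then evenly more. Soft: about 5 N at 6 mm, 7 N near the stop. Firm (a second spring meets the stem after 1 mm): about 13 N at 6 mm, 18 N near the stop.
- blue_buffer_grade (a joint): Kind of the blue buffer: about +0.00003 m firm, -0.00003 m soft; drawn anew and independently every time, so both may be of one kind. It cannot be seen, and its reading is swamped by noise far larger: it can only be felt by pressing the cap.
- test_plate: Fixed aluminium plate, 120 mm along its x, 220 mm along its y, 8 mm high, with two black circles 60 mm to either side of its centre along y; a buffer stands near the centre of each, either one on either circle. Origin at the centre of the underside.
- soft_tray: Fixed shallow green tray for soft buffers, 170 mm along its x, 100 mm along its y (outside), walls 4 mm thick and 10 mm high, floor 4 mm thick; room for two buffers side by side along x. Origin at the centre of the underside. The two trays stand left and right of the plate, either one on either side.
- firm_tray: Fixed shallow orange tray for firm buffers, 170 mm along its x, 100 mm along its y (outside), walls 4 mm thick and 10 mm high, floor 4 mm thick; room for two buffers side by side along x. Origin at the centre of the underside. The two trays stand left and right of the plate, either one on either side.
- mug: Bystander, fixed: white mug 78 x 116 x 101 mm. Origin at the centre of its underside. Leave alone.
- tape_roll: Bystander, fixed: roll of black tape, 62 mm across, 19 mm high. Origin at the centre of its underside. Leave alone.
- spare_clamp: Bystander, loose: metal cross clamp 64 x 66 x 66 mm. Origin at the centre of its underside. Leave alone.
- mass_100: Bystander, loose: brass disc 38 mm across, 11 mm high. Origin at the centre of its underside. Leave alone.
- battery_9v: Bystander, loose: block battery standing, 18 x 27 x 47 mm. Origin at the centre of its underside. Leave alone.
- eraser: Bystander, loose: blue and white eraser 19 x 42 x 12 mm. Origin at the centre of its underside. Leave alone.
Not all that is in view belongs to the job. What is shaped like the red_buffer but yellow is not meant.

How it is judged (in metres and radians):
On the way, in this order (a step that is already met when the one before it is completed fails the run):
1. the red buffer's cap is held 5 to 8 mm down while it stands on the test plate (value of joint red_buffer_cap between 0.005 and 0.008 m and contact force between red_buffer and test_plate above 1 N), for 0.2 s.
2. the blue buffer's cap is held 5 to 8 mm down while it stands on the test plate (value of joint blue_buffer_cap between 0.005 and 0.008 m and contact force between blue_buffer and test_plate above 1 N), for 0.2 s.
At the end, for the whole second after the job is handed in: Each buffer stands upright (within 0.12 rad) on the floor of the tray of its kind (soft: green, firm: orange), axis within the walls (less than 78 mm along and 45 mm across from the tray's centre), cap sprung back, let go (((value of joint red_buffer_grade above -1e-05 m and x of red_buffer_centre in the frame of firm_tray between -0.078 and 0.078 m and y of red_buffer_centre in the frame of firm_tray between -0.045 and 0.045 m and z of red_buffer_centre in the frame of firm_tray between 0.032 and 0.04 m) or (value of joint red_buffer_grade below -1e-05 m and x of red_buffer_centre in the frame of soft_tray between -0.078 and 0.078 m and y of red_buffer_centre in the frame of soft_tray between -0.045 and 0.045 m and z of red_buffer_centre in the frame of soft_tray between 0.032 and 0.04 m)) and angle between each of red_buffer_centre, blue_buffer_centre's own z axis and vertical below 0.12 rad and velocity of joint each of red_buffer_cap, blue_buffer_cap below 0.01 m/s and value of joint each of red_buffer_cap, blue_buffer_cap below 0.001 m and contact force between the fingers and red_buffer below 0.1 N and ((value of joint blue_buffer_grade above -1e-05 m and x of blue_buffer_centre in the frame of firm_tray between -0.078 and 0.078 m and y of blue_buffer_centre in the frame of firm_tray between -0.045 and 0.045 m and z of blue_buffer_centre in the frame of firm_tray between 0.032 and 0.04 m) or (value of joint blue_buffer_grade below -1e-05 m and x of blue_buffer_centre in the frame of soft_tray between -0.078 and 0.078 m and y of blue_buffer_centre in the frame of soft_tray between -0.045 and 0.045 m and z of blue_buffer_centre in the frame of soft_tray between 0.032 and 0.04 m)) and contact force between the fingers and blue_buffer below 0.1 N); the robot touches nothing.
It fails at once if a buffer's cap is pressed more than 9.5 mm down (bottomed out) (value of joint any of red_buffer_cap, blue_buffer_cap above 0.0095 m).
It fails at once if a buffer is pushed against the test plate with more than 22 N, its weight included, while its cap is more than 2 mm down ((value of joint red_buffer_cap above 0.002 m and contact force between red_buffer and test_plate above 22 N) or (value of joint blue_buffer_cap above 0.002 m and contact force between blue_buffer and test_plate above 22 N)).
It fails at once if a buffer is tipped by more than 0.5 rad (angle between any of red_buffer_centre, blue_buffer_centre's own z axis and vertical above 0.5 rad).
It fails at once if a bystander (clamp, brass disc, battery, eraser) is moved more than 15 mm (distance of any of spare_clamp, mass_100, battery_9v, eraser from where it was at the start of the episode above 0.015 m).
It also fails if it takes over 64 s, if anything falls off the work surface, if the arm or the gripper's body presses on something with over 40 N, if the wrist force passes 120 N, or if a joint passes its speed limit or range.

## Working session

There is one attempt and no reset: what is moved stays moved. The work goes in short steps, Python scripts to look and compute and a shell command to move; the robot and the scene stay as the last step left them, time stands still between calls to the robot, and variables do not carry over. Pictures are saved under pics/ and viewed, at most 10 in all, crops included, and the job is handed in when it is done.

```bash
mkdir -p pics
cat > h.py <<'E'
from bench import bot
import numpy as np, cv2
def snap(n,f):
    im=bot.read_camera(n); cv2.imwrite('pics/'+f,im[:,:,::-1]); return im
def back(n,u,v,z):
    p=bot.camera_params(n); K=np.array(p["camera_matrix"]); R=cv2.Rodrigues(np.array(p["rvec"],float))[0]; t=np.array(p["tvec"],float).ravel()
    d=R.T@np.linalg.inv(K)@[u,v,1]; c=-R.T@t
    return c+d*(z-c[2])/d[2]
def proj(n,P):
    p=bot.camera_params(n)
    return cv2.projectPoints(np.array(P,float).reshape(-1,1,3),np.array(p["rvec"],float),np.array(p["tvec"],float),np.array(p["camera_matrix"]),None)[0].reshape(-1,2)
E
python3 - <<'E'
from h import *
a=snap('top','top0.png'); b=snap('scene','scene0.png')
s=bot.read_state(); print(s, bot.tcp_to_grasp)
for n in('top','scene'):
    p=bot.camera_params(n);R=cv2.Rodrigues(np.array(p["rvec"],float))[0]; print(n,-R.T@np.array(p["tvec"]).ravel(),p["camera_matrix"])
E
```

```text
{'time_s': 0.1, 'q': array([74.33731783, 19.06825319, -3.70899107, 83.70099693,  1.23921963,
       77.3427659 , -5.0716529 ]), 'qd': array([ 0.04316446, -0.10370598, -0.0236848 , -0.11394767,  0.02310311,
        0.02318086,  0.00649885]), 'joint_torque': array([ 1.63394758e-03, -6.24547791e+01,  2.46989750e-02, -3.90718067e+01,
       -6.14281395e-02,  3.66626366e-02,  1.01135404e-04]), 'eef_pos': array([ 0.15501324, -0.60511794,  0.22183632]), 'orientation': array([[ 9.68712671e-01,  2.48184637e-01, -3.82543070e-04],
       [ 2.48184921e-01, -9.68711932e-01,  1.19874161e-03],
       [-7.30647856e-05, -1.25617761e-03, -9.99999208e-01]]), 'force': array([ 0.22537374, -0.46125736,  0.95800562]), 'moment': array([ 0.0010834 , -0.00191325,  0.01676182]), 'grip_force': 0.0, 'width': 0.08697428865451577} 0.0187
top [ 0.47543    -0.08137498  1.18448857] [[497.53210569   0.         272.16646751]
 [  0.         497.53210569 203.63486483]
 [  0.           0.           1.        ]]
scene [-0.31698187 -0.57988014  0.60676801] [[468.35778624   0.         282.34509888]
 [  0.         468.35778624 201.17027163]
 [  0.           0.           1.        ]]
```

View pics/top0.png

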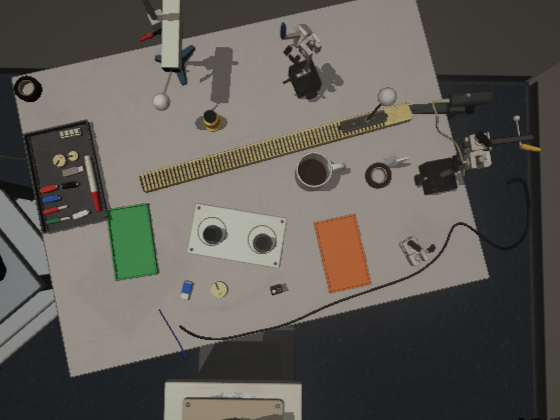

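View pics/scene0.png

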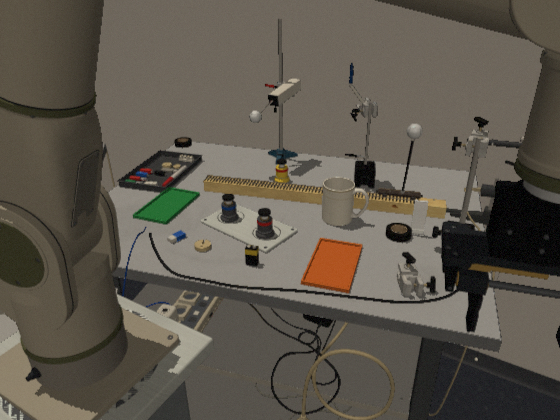

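The top view shows the green tray near (133,242), the orange tray near (343,253), and the plate near (237,236). The buffers are at (213,234) and (262,242). In the scene view blue is the left one (229,208) and red the right one (264,224).

Run:
```python
from h import *
a=cv2.imread('pics/top0.png'); b=cv2.imread('pics/scene0.png')
c=cv2.resize(a[190:285,180:300],None,fx=5,fy=5,interpolation=cv2.INTER_CUBIC)
d=cv2.resize(b[185:245,205:300],None,fx=6,fy=6,interpolation=cv2.INTER_CUBIC)
c=np.clip(c*1.6,0,255).astype('uint8')
cv2.imwrite('pics/c1.png',c); cv2.imwrite('pics/d1.png',d)
hsv=cv2.cvtColor(a,cv2.COLOR_BGR2HSV)
for nm,lo,hi,box in(('green',(50,120,40),(75,255,255),(195,290,100,165)),('orange',(5,150,80),(18,255,255),(205,300,305,380))):
    m=cv2.inRange(hsv,lo,hi); k=np.zeros_like(m); y0,y1,x0,x1=box; k[y0:y1,x0:x1]=m[y0:y1,x0:x1]
    pts=np.argwhere(k)[:,::-1].astype(np.float32); r=cv2.minAreaRect(pts); bx=cv2.boxPoints(r)
    W=np.array([back('top',*p,0.008) for p in bx]); print(nm,r,W.mean(0),np.linalg.norm(W[1]-W[0]),np.linalg.norm(W[2]-W[1]),W[:,:2].round(3).tolist())
for n,u,v,z in(('blue',213,234,.072),('red',262,242,.072),('plate',237,236,.008),('mug',315,170,.1),('disc',219,289,.011),('batt',278,289,.047),('eraser',187,290,.012)): print(n,back('top',u,v,z).round(3))
```

```text
green ((131.24000549316406, 241.6800079345703), (71.5592041015625, 42.14356231689453), 81.8698959350586) [0.47218021 0.24748458 0.008     ] 0.09944625724580451 0.1687535839388546 [[0.547, 0.312], [0.563, 0.213], [0.397, 0.184], [0.382, 0.281]]
orange ((341.99603271484375, 253.18270874023438), (72.07118225097656, 41.842063903808594), 77.19573211669922) [ 0.45268118 -0.24928903  0.008     ] 0.0992949977895591 0.1686996471490402 [[0.523, -0.182], [0.546, -0.278], [0.382, -0.316], [0.359, -0.221]]
blue [0.492 0.048 0.072]
red [ 0.476 -0.062  0.072]
plate [ 0.489 -0.001  0.008]
mug [ 0.635 -0.176  0.1  ]
disc [0.365 0.038 0.011]
batt [ 0.37  -0.099  0.047]
eraser [0.361 0.112 0.012]
```

View pics/c1.png

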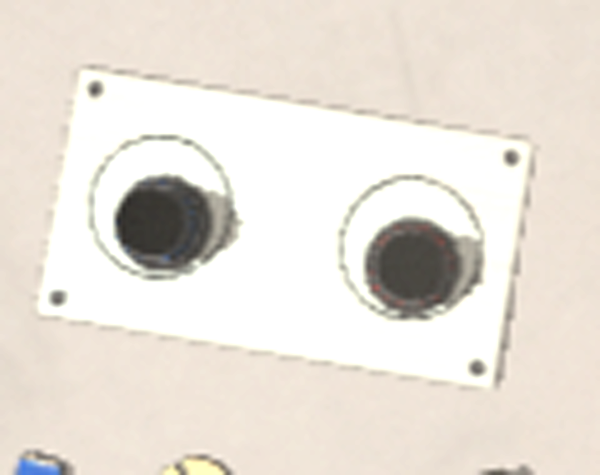

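View pics/d1.png

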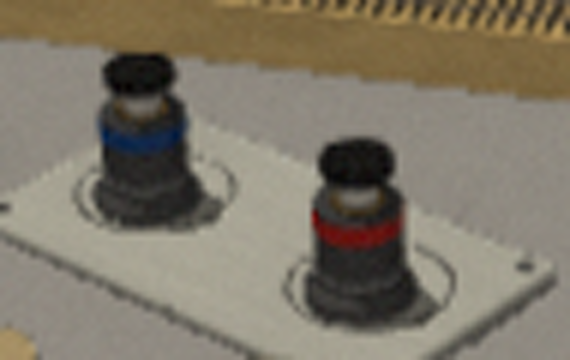

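```bash
python3 - <<'E'
from h import *
f=lambda x,y,u0,v0,s:(u0+(x+.5)/s-.5,v0+(y+.5)/s-.5)
for n,x,y in(('blue',150,223),('red',411,264)): print('top',n,back('top',*f(x,y,180,190,5),.072))
for n,x,y in(('blue',139,66),('red',356,152)): print('scene',n,back('scene',*f(x,y,205,185,6),.072))
for n,x,y in(('blue cyl',163,223),('red cyl',412,264)): print('top',n,back('top',*f(x,y,180,190,5),.03))
print(back('top',*f(285,228,180,190,5),.008),[back('top',*f(x,y,180,190,5),.008).round(3) for x,y in((40,315),(85,67),(532,140),(495,387))])
E
python3 -m creep '[{"grip":1,"dx":20,"dy":35},{"grip":1,"dx":20,"dy":35},{"grip":1,"dx":20,"dy":35},{"grip":1,"dx":20,"dy":35},{"grip":1,"dx":20,"dy":35}]' 30
```

```text
top blue [0.49120102 0.05546535 0.072     ]
top red [ 0.47472261 -0.06129636  0.072     ]
scene blue [0.49328444 0.05516623 0.072     ]
scene red [ 0.47705745 -0.06048264  0.072     ]
top blue cyl [0.49188768 0.05461364 0.03      ]
top red cyl [ 0.47470289 -0.06100091  0.03      ]
[ 4.90719061e-01 -4.03684592e-04  8.00000000e-03] [array([0.448, 0.114, 0.008]), array([0.565, 0.096, 0.008]), array([ 0.534, -0.116,  0.008]), array([ 0.418, -0.101,  0.008])]$[0]: bad value
```

```bash
python3 -m creep '[{"grip":1,"dx":20,"dy":35,"dz":0,"roll":0},{"grip":1,"dx":20,"dy":35,"dz":0,"roll":0},{"grip":1,"dx":20,"dy":35,"dz":0,"roll":0},{"grip":1,"dx":20,"dy":35,"dz":0,"roll":0},{"grip":1,"dx":20,"dy":35,"dz":0,"roll":0}]' 30
```

```text
time_s: 0.6
eef_pos: [0.2556, -0.4288, 0.2223]
orientation: [[0.969, 0.248, -0.0], [0.248, -0.969, 0.0], [-0.0, -0.0, -1.0]]
force: [0.8, 0.3, 0.3]
width: 0.055
grip_force: 0.0
```

```bash
python3 -m creep '[{"grip":1,"dx":22,"dy":37,"dz":0,"roll":0},{"grip":1,"dx":22,"dy":37,"dz":0,"roll":0},{"grip":1,"dx":22,"dy":37,"dz":0,"roll":0},{"grip":1,"dx":22,"dy":37,"dz":0,"roll":0},{"grip":1,"dx":22,"dy":37,"dz":0,"roll":0}]'
python3 -m creep '[{"grip":1,"dx":22,"dy":37,"dz":0,"roll":0},{"grip":1,"dx":22,"dy":37,"dz":0,"roll":0},{"grip":1,"dx":22,"dy":37,"dz":0,"roll":0},{"grip":1,"dx":22,"dy":37,"dz":0,"roll":0},{"grip":1,"dx":22,"dy":35,"dz":0,"roll":0}]'
python3 -m creep '[{"grip":1,"dx":0,"dy":0,"dz":-30,"roll":0},{"grip":1,"dx":0,"dy":0,"dz":-40,"roll":0},{"grip":1,"dx":0,"dy":0,"dz":-40,"roll":0},{"grip":1,"dx":0,"dy":0,"dz":-20,"roll":0},{"grip":1,"dx":0,"dy":0,"dz":0,"roll":0}]'
```

```text
time_s: 1.1
eef_pos: [0.3655, -0.2438, 0.2225]
orientation: [[0.969, 0.248, -0.0], [0.248, -0.969, -0.0], [-0.0, 0.0, -1.0]]
force: [0.5, -0.2, -0.4]
width: 0.015
grip_force: 0.0
time_s: 1.6
eef_pos: [0.4756, -0.0607, 0.2226]
orientation: [[0.969, 0.248, 0.0], [0.248, -0.969, -0.0], [0.0, 0.0, -1.0]]
force: [0.9, 0.5, -0.3]
width: 0.0
grip_force: 0.0
time_s: 2.1
eef_pos: [0.4728, -0.0621, 0.0898]
orientation: [[0.969, 0.249, -0.005], [0.249, -0.969, 0.001], [-0.005, -0.003, -1.0]]
force: [0.5, -0.2, 0.3]
width: 0.0007
grip_force: 0.0
```

```bash
python3 -m creep '[{"grip":1,"dx":0,"dy":0,"dz":0,"roll":0},{"grip":1,"dx":0,"dy":0,"dz":0,"roll":0},{"grip":1,"dx":0,"dy":0,"dz":0,"roll":0}]'
python3 -m creep '[{"grip":1,"dx":0,"dy":0,"dz":-3,"roll":0},{"grip":1,"dx":0,"dy":0,"dz":-3,"roll":0},{"grip":1,"dx":0,"dy":0,"dz":-3,"roll":0},{"grip":1,"dx":0,"dy":0,"dz":-3,"roll":0},{"grip":1,"dx":0,"dy":0,"dz":0,"roll":0}]'
python3 - <<'E'
from h import *
im=snap('scene','s2.png')[130:260,190:340]; t=bot.read_camera('top')[190:285,180:300]
cv2.imwrite('pics/s2c.png',np.hstack([cv2.resize(im[:,:,::-1],(450,390)),cv2.resize(t[:,:,::-1],(350,277)).copy() if 0 else cv2.copyMakeBorder(cv2.resize(t[:,:,::-1],(350,277)),0,113,0,0,0)]))
E
```

```text
time_s: 2.4
eef_pos: [0.476, -0.0626, 0.094]
orientation: [[0.969, 0.248, 0.002], [0.248, -0.969, -0.001], [0.002, 0.001, -1.0]]
force: [0.1, 0.1, -0.2]
width: 0.0003
grip_force: 0.0
time_s: 2.9
eef_pos: [0.4748, -0.0624, 0.08]
orientation: [[0.969, 0.248, -0.001], [0.248, -0.969, 0.0], [-0.001, -0.0, -1.0]]
force: [-0.3, 0.0, 0.2]
width: 0.0006
grip_force: 0.0
```

View pics/s2c.png

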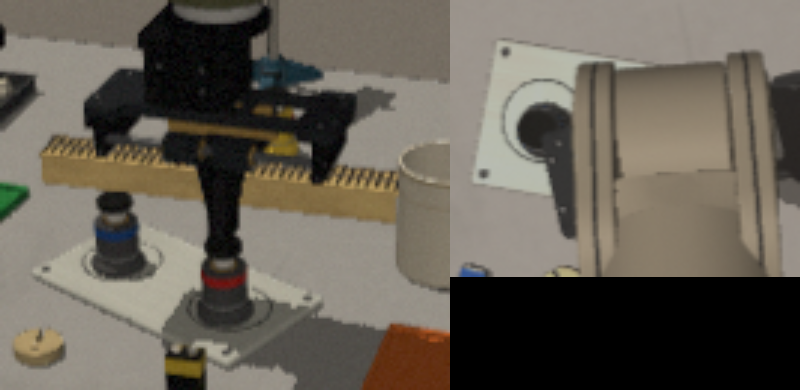

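The fingers are centred over the red cap (at (222,245) in the left crop). Now pressing it slowly.

```bash
python3 -m creep '[{"grip":1,"dx":0,"dy":1,"dz":-2,"roll":0},{"grip":1,"dx":0,"dy":0,"dz":-2,"roll":0},{"grip":1,"dx":0,"dy":0,"dz":-1,"roll":0},{"grip":1,"dx":0,"dy":0,"dz":-1,"roll":0},{"grip":1,"dx":0,"dy":0,"dz":0,"roll":0}]'
python3 -m creep '[{"grip":1,"dx":0,"dy":0,"dz":-1,"roll":0},{"grip":1,"dx":0,"dy":0,"dz":0,"roll":0},{"grip":1,"dx":0,"dy":0,"dz":0,"roll":0}]'
python3 -m creep '[{"grip":1,"dx":0,"dy":0,"dz":-1,"roll":0},{"grip":1,"dx":0,"dy":0,"dz":0,"roll":0},{"grip":1,"dx":0,"dy":0,"dz":0,"roll":0}]'
python3 -m creep '[{"grip":1,"dx":0,"dy":0,"dz":-1,"roll":0},{"grip":1,"dx":0,"dy":0,"dz":0,"roll":0},{"grip":1,"dx":0,"dy":0,"dz":0,"roll":0}]'
```

```text
time_s: 3.5
eef_pos: [0.4751, -0.0615, 0.0744]
orientation: [[0.969, 0.248, -0.0], [0.248, -0.969, -0.0], [-0.0, -0.0, -1.0]]
force: [-0.4, -0.7, 0.3]
width: 0.0005
grip_force: 0.0
time_s: 3.8
eef_pos: [0.4751, -0.0615, 0.0736]
orientation: [[0.969, 0.248, 0.0], [0.248, -0.969, -0.0], [0.0, 0.0, -1.0]]
force: [0.5, 0.3, 0.8]
width: 0.0
grip_force: 0.0
time_s: 4.1
eef_pos: [0.4751, -0.0615, 0.0726]
orientation: [[0.969, 0.248, 0.0], [0.248, -0.969, -0.0], [-0.0, 0.0, -1.0]]
force: [-0.3, -0.4, -0.5]
width: 0.0002
grip_force: 0.0
time_s: 4.4
eef_pos: [0.4752, -0.0614, 0.0716]
orientation: [[0.969, 0.248, 0.0], [0.248, -0.969, -0.0], [0.0, 0.0, -1.0]]
force: [-0.5, 0.2, 2.5]
width: 0.0004
grip_force: 1.1
```

Contact at about 0.072, as expected.

```bash
python3 -m creep '[{"grip":1,"dx":0,"dy":0,"dz":-1,"roll":0},{"grip":1,"dx":0,"dy":0,"dz":-1,"roll":0},{"grip":1,"dx":0,"dy":0,"dz":0,"roll":0}]'
python3 -m creep '[{"grip":1,"dx":0,"dy":0,"dz":-1,"roll":0},{"grip":1,"dx":0,"dy":0,"dz":-1,"roll":0},{"grip":1,"dx":0,"dy":0,"dz":0,"roll":0}]'
python3 -m creep '[{"grip":1,"dx":0,"dy":0,"dz":-1,"roll":0},{"grip":1,"dx":0,"dy":0,"dz":0,"roll":0},{"grip":1,"dx":0,"dy":0,"dz":0,"roll":0}]'
```

```text
time_s: 4.7
eef_pos: [0.4753, -0.0615, 0.0699]
orientation: [[0.969, 0.248, 0.0], [0.248, -0.969, -0.0], [0.0, 0.0, -1.0]]
force: [-1.9, 0.3, 6.6]
width: 0.0006
grip_force: 3.7
time_s: 5.0
eef_pos: [0.4754, -0.0614, 0.0681]
orientation: [[0.969, 0.248, 0.0], [0.248, -0.969, -0.0], [0.0, 0.0, -1.0]]
force: [-2.7, 0.4, 10.0]
width: 0.0004
grip_force: 5.0
time_s: 5.3
eef_pos: [0.4755, -0.0615, 0.0673]
orientation: [[0.969, 0.248, 0.001], [0.248, -0.969, -0.0], [0.0, 0.001, -1.0]]
force: [-3.5, -0.3, 10.4]
width: 0.0006
grip_force: 5.6
```

```bash
python3 -m creep '[{"grip":1,"dx":0,"dy":0,"dz":-1,"roll":0},{"grip":1,"dx":0,"dy":0,"dz":-1,"roll":0},{"grip":1,"dx":0,"dy":0,"dz":0,"roll":0},{"grip":1,"dx":0,"dy":0,"dz":0,"roll":0},{"grip":1,"dx":0,"dy":0,"dz":0,"roll":0}]'
python3 -m creep '[{"grip":1,"dx":0,"dy":0,"dz":0,"roll":0},{"grip":1,"dx":0,"dy":0,"dz":0,"roll":0},{"grip":1,"dx":0,"dy":0,"dz":0,"roll":0}]'
python3 - <<'E'
from h import *
im=snap('scene','s3.png')[170:250,220:310]
cv2.imwrite('pics/s3c.png',cv2.resize(im[:,:,::-1],None,fx=6,fy=6,interpolation=cv2.INTER_CUBIC))
E
```

```text
time_s: 5.8
eef_pos: [0.4756, -0.0615, 0.0655]
orientation: [[0.969, 0.248, 0.001], [0.248, -0.969, -0.001], [0.001, 0.001, -1.0]]
force: [-4.3, 0.5, 13.4]
width: 0.0005
grip_force: 6.9
time_s: 6.1
eef_pos: [0.4756, -0.0615, 0.0655]
orientation: [[0.969, 0.248, 0.001], [0.248, -0.969, -0.001], [0.001, 0.001, -1.0]]
force: [-4.2, 0.7, 14.2]
width: 0.0003
grip_force: 6.9
```

View pics/s3c.png

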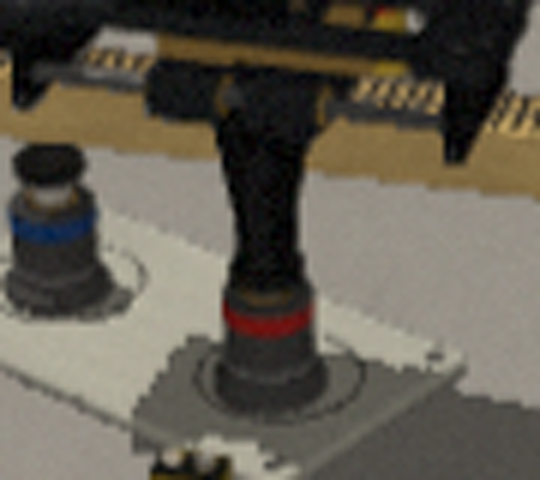

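The red cap is down with its white ring gone (265,297), pushing back about 14 N: firm. Now moving to blue.

```bash
python3 -m creep '[{"grip":1,"dx":0,"dy":0,"dz":4,"roll":0},{"grip":1,"dx":0,"dy":0,"dz":4,"roll":0},{"grip":1,"dx":0,"dy":0,"dz":10,"roll":0},{"grip":1,"dx":0,"dy":0,"dz":12,"roll":0},{"grip":1,"dx":0,"dy":10,"dz":0,"roll":0}]'
python3 -m creep '[{"grip":1,"dx":4,"dy":30,"dz":0,"roll":0},{"grip":1,"dx":4,"dy":30,"dz":0,"roll":0},{"grip":1,"dx":4,"dy":30,"dz":0,"roll":0},{"grip":1,"dx":5,"dy":16,"dz":0,"roll":0},{"grip":1,"dx":0,"dy":0,"dz":0,"roll":0}]'
python3 -m creep '[{"grip":1,"dx":0,"dy":0,"dz":-5,"roll":0},{"grip":1,"dx":0,"dy":0,"dz":-5,"roll":0},{"grip":1,"dx":0,"dy":0,"dz":-4,"roll":0},{"grip":1,"dx":0,"dy":0,"dz":0,"roll":0},{"grip":1,"dx":0,"dy":0,"dz":0,"roll":0}]'
```

```text
time_s: 6.65
eef_pos: [0.4762, -0.0523, 0.0963]
orientation: [[0.969, 0.246, 0.003], [0.246, -0.969, -0.001], [0.002, 0.002, -1.0]]
force: [0.5, -0.2, -0.1]
width: 0.0004
grip_force: 0.0
time_s: 7.15
eef_pos: [0.4922, 0.058, 0.0947]
orientation: [[0.968, 0.252, 0.001], [0.252, -0.968, 0.001], [0.001, -0.001, -1.0]]
force: [0.6, -1.0, 1.4]
width: 0.0004
grip_force: 0.0
time_s: 7.65
eef_pos: [0.492, 0.0541, 0.0805]
orientation: [[0.969, 0.248, -0.0], [0.248, -0.969, -0.0], [-0.0, 0.0, -1.0]]
force: [-0.1, 0.9, 0.1]
width: 0.0006
grip_force: 0.0
```

```bash
python3 -m creep '[{"grip":1,"dx":0,"dy":1,"dz":-3,"roll":0},{"grip":1,"dx":0,"dy":0,"dz":-3,"roll":0},{"grip":1,"dx":0,"dy":0,"dz":-1,"roll":0},{"grip":1,"dx":0,"dy":0,"dz":0,"roll":0},{"grip":1,"dx":0,"dy":0,"dz":0,"roll":0}]'
python3 -m creep '[{"grip":1,"dx":0,"dy":0,"dz":-1,"roll":0},{"grip":1,"dx":0,"dy":0,"dz":-1,"roll":0},{"grip":1,"dx":0,"dy":0,"dz":0,"roll":0}]'
python3 -m creep '[{"grip":1,"dx":0,"dy":0,"dz":-1,"roll":0},{"grip":1,"dx":0,"dy":0,"dz":-1,"roll":0},{"grip":1,"dx":0,"dy":0,"dz":0,"roll":0}]'
python3 -m creep '[{"grip":1,"dx":0,"dy":0,"dz":-1,"roll":0},{"grip":1,"dx":0,"dy":0,"dz":0,"roll":0},{"grip":1,"dx":0,"dy":0,"dz":0,"roll":0}]'
```

```text
time_s: 8.15
eef_pos: [0.4921, 0.0555, 0.0736]
orientation: [[0.969, 0.248, 0.0], [0.248, -0.969, -0.0], [-0.0, 0.0, -1.0]]
force: [-0.7, 0.5, -0.1]
width: 0.0005
grip_force: 0.0
time_s: 8.45
eef_pos: [0.4923, 0.0556, 0.0716]
orientation: [[0.969, 0.248, 0.0], [0.248, -0.969, -0.0], [0.0, 0.0, -1.0]]
force: [-0.1, -0.7, 2.4]
width: 0.0004
grip_force: 1.1
time_s: 8.75
eef_pos: [0.4923, 0.0556, 0.0696]
orientation: [[0.969, 0.248, 0.0], [0.248, -0.969, -0.0], [0.0, 0.0, -1.0]]
force: [0.5, -0.5, 3.4]
width: 0.0003
grip_force: 1.6
time_s: 9.05
eef_pos: [0.4922, 0.0556, 0.0687]
orientation: [[0.969, 0.248, 0.0], [0.248, -0.969, -0.0], [0.0, 0.0, -1.0]]
force: [0.9, -0.1, 3.6]
width: 0.0005
grip_force: 1.8
```

Soft so far (3.6 N at 3.3 mm); 3 mm more to go.

```bash
python3 -m creep '[{"grip":1,"dx":0,"dy":0,"dz":-1,"roll":0},{"grip":1,"dx":0,"dy":0,"dz":-1,"roll":0},{"grip":1,"dx":0,"dy":0,"dz":-1,"roll":0},{"grip":1,"dx":0,"dy":0,"dz":0,"roll":0},{"grip":1,"dx":0,"dy":0,"dz":0,"roll":0}]'
python3 -m creep '[{"grip":1,"dx":0,"dy":0,"dz":0,"roll":0},{"grip":1,"dx":0,"dy":0,"dz":0,"roll":0},{"grip":1,"dx":0,"dy":0,"dz":0,"roll":0}]'
python3 -m creep '[{"grip":1,"dx":0,"dy":0,"dz":4,"roll":0},{"grip":1,"dx":0,"dy":0,"dz":5,"roll":0},{"grip":1,"dx":0,"dy":0,"dz":20,"roll":0},{"grip":0.5,"dx":0,"dy":0,"dz":30,"roll":0},{"grip":0,"dx":0,"dy":0,"dz":10,"roll":0}]'
python3 -m creep '[{"grip":0,"dx":0,"dy":0,"dz":0,"roll":0},{"grip":0,"dx":0,"dy":0,"dz":0,"roll":0},{"grip":0,"dx":0,"dy":0,"dz":0,"roll":0},{"grip":0,"dx":0,"dy":0,"dz":0,"roll":0},{"grip":0,"dx":0,"dy":0,"dz":0,"roll":0}]'
python3 -m creep '[{"grip":0,"dx":0,"dy":0,"dz":0,"roll":0},{"grip":0,"dx":0,"dy":0,"dz":0,"roll":0},{"grip":0,"dx":0,"dy":0,"dz":0,"roll":0},{"grip":0,"dx":0,"dy":0,"dz":0,"roll":0},{"grip":0,"dx":0,"dy":0,"dz":0,"roll":0}]'
```

```text
time_s: 9.55
eef_pos: [0.4923, 0.0556, 0.0657]
orientation: [[0.969, 0.248, 0.0], [0.248, -0.969, -0.0], [0.0, 0.0, -1.0]]
force: [-0.2, -0.4, 5.0]
width: 0.0007
grip_force: 2.6
time_s: 9.85
eef_pos: [0.4923, 0.0556, 0.0657]
orientation: [[0.969, 0.248, 0.0], [0.248, -0.969, -0.0], [0.0, 0.0, -1.0]]
force: [-0.7, 0.4, 5.1]
width: 0.0003
grip_force: 2.6
time_s: 10.35
eef_pos: [0.4927, 0.0558, 0.1369]
orientation: [[0.969, 0.248, 0.002], [0.248, -0.969, -0.0], [0.002, 0.001, -1.0]]
force: [0.5, 0.7, -0.7]
width: 0.0096
grip_force: 0.0
time_s: 10.85
eef_pos: [0.4918, 0.0555, 0.1339]
orientation: [[0.969, 0.248, -0.001], [0.248, -0.969, 0.0], [-0.001, -0.0, -1.0]]
force: [0.1, -0.3, 0.3]
width: 0.0483
grip_force: 0.0
time_s: 11.35
eef_pos: [0.4921, 0.0555, 0.1346]
orientation: [[0.969, 0.248, 0.0], [0.248, -0.969, -0.0], [0.0, 0.0, -1.0]]
force: [-0.3, -0.1, -0.2]
width: 0.0847
grip_force: 0.0
```

Blue is soft and goes to the green tray. Now grasping blue.

```bash
python3 -m creep '[{"grip":0,"dx":0,"dy":0,"dz":-20,"roll":0},{"grip":0,"dx":0,"dy":0,"dz":-25,"roll":0},{"grip":0,"dx":0,"dy":0,"dz":-25,"roll":0},{"grip":0,"dx":0,"dy":0,"dz":-20,"roll":0},{"grip":0,"dx":0,"dy":0,"dz":-10,"roll":0}]'
python3 -m creep '[{"grip":0,"dx":0,"dy":0,"dz":-8,"roll":0},{"grip":0,"dx":0,"dy":0,"dz":-4,"roll":0},{"grip":0,"dx":0,"dy":0,"dz":0,"roll":0},{"grip":0.4,"dx":0,"dy":0,"dz":0,"roll":0},{"grip":0.5,"dx":0,"dy":0,"dz":0,"roll":0}]' 20
python3 -m creep '[{"grip":0.8,"dx":0,"dy":0,"dz":0,"roll":0},{"grip":0.8,"dx":0,"dy":0,"dz":0,"roll":0},{"grip":0.8,"dx":0,"dy":0,"dz":0,"roll":0},{"grip":0.8,"dx":0,"dy":0,"dz":0,"roll":0},{"grip":0.8,"dx":0,"dy":0,"dz":0,"roll":0}]'
python3 -m creep '[{"grip":0.8,"dx":0,"dy":0,"dz":0,"roll":0},{"grip":0.8,"dx":0,"dy":0,"dz":0,"roll":0},{"grip":0.8,"dx":0,"dy":0,"dz":0,"roll":0},{"grip":0.8,"dx":0,"dy":0,"dz":0,"roll":0}]'
```

```text
time_s: 11.85
eef_pos: [0.4912, 0.0554, 0.033]
orientation: [[0.969, 0.248, -0.002], [0.248, -0.969, -0.0], [-0.002, -0.0, -1.0]]
force: [0.7, -0.8, -0.2]
width: 0.087
grip_force: 0.0
time_s: 12.35
eef_pos: [0.4926, 0.0556, 0.0232]
orientation: [[0.969, 0.248, 0.001], [0.248, -0.969, -0.0], [0.001, 0.0, -1.0]]
force: [-0.2, -0.2, -0.5]
width: 0.0777
grip_force: 0.0
time_s: 12.85
eef_pos: [0.4921, 0.0555, 0.0226]
orientation: [[0.969, 0.248, 0.0], [0.248, -0.969, -0.0], [0.0, 0.0, -1.0]]
force: [-0.5, 0.2, 0.4]
width: 0.039
grip_force: 0.0
time_s: 13.25
eef_pos: [0.4922, 0.0555, 0.0226]
orientation: [[0.969, 0.248, 0.0], [0.248, -0.969, -0.0], [0.0, 0.0, -1.0]]
force: [-0.3, -0.4, -0.0]
width: 0.0357
grip_force: 20.0
```

```bash
python3 -m creep '[{"grip":0.8,"dx":0,"dy":0,"dz":6,"roll":0},{"grip":0.8,"dx":0,"dy":0,"dz":12,"roll":0},{"grip":0.8,"dx":0,"dy":0,"dz":16,"roll":0},{"grip":0.8,"dx":0,"dy":0,"dz":6,"roll":0},{"grip":0.8,"dx":-1,"dy":10,"dz":0,"roll":0}]'
python3 -m creep '[{"grip":0.8,"dx":-2,"dy":20,"dz":0,"roll":0},{"grip":0.8,"dx":-3,"dy":25,"dz":0,"roll":0},{"grip":0.8,"dx":-3,"dy":30,"dz":0,"roll":0},{"grip":0.8,"dx":-3,"dy":30,"dz":0,"roll":0},{"grip":0.8,"dx":-3,"dy":30,"dz":0,"roll":0}]'
python3 -m creep '[{"grip":0.8,"dx":-3,"dy":25,"dz":0,"roll":0},{"grip":0.8,"dx":-2,"dy":15,"dz":0,"roll":0},{"grip":0.8,"dx":0,"dy":7,"dz":0,"roll":0},{"grip":0.8,"dx":0,"dy":0,"dz":0,"roll":0},{"grip":0.8,"dx":0,"dy":0,"dz":0,"roll":0}]'
python3 -m creep '[{"grip":0.8,"dx":0,"dy":0,"dz":-10,"roll":0},{"grip":0.8,"dx":0,"dy":0,"dz":-12,"roll":0},{"grip":0.8,"dx":0,"dy":0,"dz":-8,"roll":0},{"grip":0.8,"dx":0,"dy":0,"dz":-5,"roll":0},{"grip":0.8,"dx":0,"dy":0,"dz":0,"roll":0}]'
python3 -m creep '[{"grip":0.8,"dx":0,"dy":0,"dz":-3,"roll":0},{"grip":0.8,"dx":0,"dy":0,"dz":-3,"roll":0},{"grip":0.8,"dx":0,"dy":0,"dz":-1,"roll":0},{"grip":0.8,"dx":0,"dy":0,"dz":0,"roll":0},{"grip":0.8,"dx":0,"dy":0,"dz":0,"roll":0}]'
```

```text
time_s: 13.75
eef_pos: [0.492, 0.0645, 0.0637]
orientation: [[0.969, 0.246, 0.002], [0.246, -0.969, -0.001], [0.002, 0.001, -1.0]]
force: [0.4, -0.1, -2.9]
width: 0.0353
grip_force: 20.0
time_s: 14.25
eef_pos: [0.4762, 0.2023, 0.0621]
orientation: [[0.969, 0.248, -0.001], [0.248, -0.969, -0.0], [-0.001, -0.0, -1.0]]
force: [0.7, 0.1, -2.9]
width: 0.0355
grip_force: 20.0
time_s: 14.75
eef_pos: [0.4721, 0.2467, 0.0622]
orientation: [[0.969, 0.248, -0.0], [0.248, -0.969, -0.001], [-0.001, 0.001, -1.0]]
force: [0.9, 0.6, -2.0]
width: 0.0353
grip_force: 20.0
time_s: 15.25
eef_pos: [0.4716, 0.2472, 0.0265]
orientation: [[0.969, 0.248, -0.002], [0.248, -0.969, -0.001], [-0.002, 0.0, -1.0]]
force: [-0.1, -0.5, -3.5]
width: 0.0357
grip_force: 20.0
time_s: 15.75
eef_pos: [0.4722, 0.2476, 0.0207]
orientation: [[0.969, 0.248, 0.0], [0.248, -0.969, 0.0], [0.0, 0.0, -1.0]]
force: [0.2, -0.4, -3.9]
width: 0.0354
grip_force: 20.0
```

```bash
python3 -m creep '[{"grip":0.8,"dx":0,"dy":0,"dz":-1,"roll":0},{"grip":0.8,"dx":0,"dy":0,"dz":-1,"roll":0},{"grip":0.8,"dx":0,"dy":0,"dz":0,"roll":0},{"grip":0.8,"dx":0,"dy":0,"dz":0,"roll":0}]'
python3 -m creep '[{"grip":0.8,"dx":0,"dy":0,"dz":-0.5,"roll":0},{"grip":0.8,"dx":0,"dy":0,"dz":0,"roll":0},{"grip":0.8,"dx":0,"dy":0,"dz":0,"roll":0}]'
```

```text
time_s: 16.15
eef_pos: [0.4722, 0.2475, 0.0186]
orientation: [[0.969, 0.248, 0.0], [0.248, -0.969, -0.0], [0.0, 0.0, -1.0]]
force: [1.0, 0.1, -2.8]
width: 0.0354
grip_force: 20.0
time_s: 16.45
eef_pos: [0.4722, 0.2475, 0.0186]
orientation: [[0.969, 0.248, 0.0], [0.248, -0.969, -0.0], [0.0, 0.0, -1.0]]
force: [-3.4, -1.6, 5.0]
width: 0.0356
grip_force: 20.0
```

Resting on the tray floor. Releasing and going to red.

```bash
python3 -m creep '[{"grip":0.5,"dx":0,"dy":0,"dz":0,"roll":0},{"grip":0.3,"dx":0,"dy":0,"dz":0,"roll":0},{"grip":0,"dx":0,"dy":0,"dz":0,"roll":0},{"grip":0,"dx":0,"dy":0,"dz":0,"roll":0},{"grip":0,"dx":0,"dy":0,"dz":0,"roll":0}]'
python3 -m creep '[{"grip":0,"dx":0,"dy":0,"dz":0,"roll":0},{"grip":0,"dx":0,"dy":0,"dz":0,"roll":0},{"grip":0,"dx":0,"dy":0,"dz":0,"roll":0},{"grip":0,"dx":0,"dy":0,"dz":10,"roll":0},{"grip":0,"dx":0,"dy":0,"dz":20,"roll":0}]'
python3 -m creep '[{"grip":0,"dx":0,"dy":0,"dz":30,"roll":0},{"grip":0,"dx":0,"dy":0,"dz":30,"roll":0},{"grip":0,"dx":0,"dy":0,"dz":25,"roll":0},{"grip":0,"dx":0,"dy":-15,"dz":0,"roll":0},{"grip":0,"dx":0,"dy":-35,"dz":0,"roll":0}]'
python3 -m creep '[{"grip":0,"dx":0,"dy":-40,"dz":0,"roll":0},{"grip":0,"dx":1,"dy":-40,"dz":0,"roll":0},{"grip":0,"dx":1,"dy":-40,"dz":0,"roll":0},{"grip":0,"dx":1,"dy":-40,"dz":0,"roll":0},{"grip":0,"dx":0,"dy":-40,"dz":0,"roll":0}]'
python3 -m creep '[{"grip":0,"dx":0,"dy":-35,"dz":0,"roll":0},{"grip":0,"dx":0,"dy":-24,"dz":0,"roll":0},{"grip":0,"dx":0,"dy":0,"dz":0,"roll":0},{"grip":0,"dx":0,"dy":0,"dz":0,"roll":0},{"grip":0,"dx":0,"dy":0,"dz":0,"roll":0}]'
python3 - <<'E'
from h import *
im=snap('scene','s4.png')[150:290,110:350]
cv2.imwrite('pics/s4c.png',cv2.resize(im[:,:,::-1],None,fx=3.3,fy=3.3,interpolation=cv2.INTER_CUBIC))
E
```

```text
time_s: 16.95
eef_pos: [0.4721, 0.2476, 0.018]
orientation: [[0.969, 0.248, -0.0], [0.248, -0.969, -0.0], [-0.0, 0.0, -1.0]]
force: [-0.1, 0.1, -0.7]
width: 0.0676
grip_force: 0.0
time_s: 17.45
eef_pos: [0.4712, 0.2472, 0.0479]
orientation: [[0.969, 0.248, -0.002], [0.248, -0.969, -0.001], [-0.002, 0.0, -1.0]]
force: [0.4, -0.6, 0.6]
width: 0.0869
grip_force: 0.0
time_s: 17.95
eef_pos: [0.4721, 0.2001, 0.1349]
orientation: [[0.968, 0.253, 0.002], [0.253, -0.968, 0.002], [0.003, -0.002, -1.0]]
force: [1.0, -1.3, -0.2]
width: 0.0869
grip_force: 0.0
time_s: 18.45
eef_pos: [0.4751, -0.0039, 0.134]
orientation: [[0.969, 0.248, 0.001], [0.248, -0.969, -0.0], [0.001, 0.001, -1.0]]
force: [1.2, 0.6, 0.6]
width: 0.0871
grip_force: 0.0
time_s: 18.95
eef_pos: [0.4753, -0.0602, 0.1335]
orientation: [[0.968, 0.25, 0.001], [0.25, -0.968, 0.0], [0.001, 0.0, -1.0]]
force: [0.8, -0.2, -0.5]
width: 0.087
grip_force: 0.0
```

View pics/s4c.png

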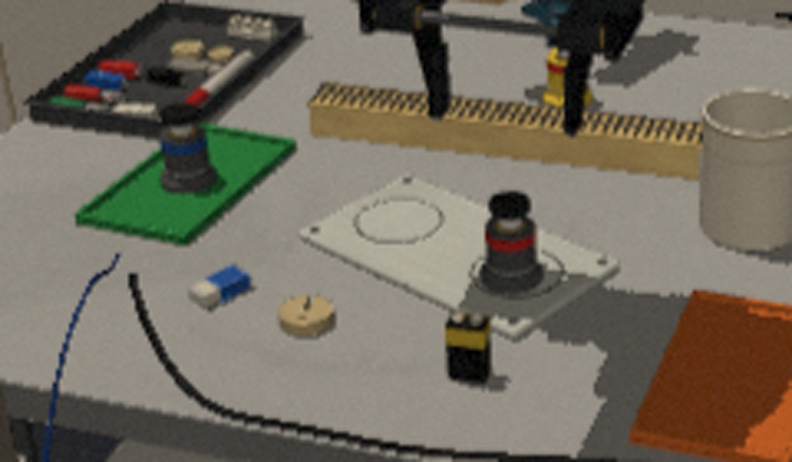

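Blue stands upright in the green tray (187,160), and red is unmoved at (512,245). Now grasping red.

```bash
python3 -m creep '[{"grip":0,"dx":0,"dy":0,"dz":-20,"roll":0},{"grip":0,"dx":0,"dy":0,"dz":-25,"roll":0},{"grip":0,"dx":0,"dy":0,"dz":-25,"roll":0},{"grip":0,"dx":0,"dy":0,"dz":-20,"roll":0},{"grip":0,"dx":0,"dy":0,"dz":-10,"roll":0}]'
python3 -m creep '[{"grip":0,"dx":0,"dy":0,"dz":-8,"roll":0},{"grip":0,"dx":0,"dy":0,"dz":-3,"roll":0},{"grip":0,"dx":0,"dy":0,"dz":0,"roll":0},{"grip":0.4,"dx":0,"dy":0,"dz":0,"roll":0},{"grip":0.5,"dx":0,"dy":0,"dz":0,"roll":0}]' 20
python3 -m creep '[{"grip":0.8,"dx":0,"dy":0,"dz":0,"roll":0},{"grip":0.8,"dx":0,"dy":0,"dz":0,"roll":0},{"grip":0.8,"dx":0,"dy":0,"dz":0,"roll":0},{"grip":0.8,"dx":0,"dy":0,"dz":0,"roll":0},{"grip":0.8,"dx":0,"dy":0,"dz":0,"roll":0}]'
python3 -m creep '[{"grip":0.8,"dx":0,"dy":0,"dz":0,"roll":0},{"grip":0.8,"dx":0,"dy":0,"dz":0,"roll":0},{"grip":0.8,"dx":0,"dy":0,"dz":0,"roll":0},{"grip":0.8,"dx":0,"dy":0,"dz":0,"roll":0}]'
```

```text
time_s: 19.5
eef_pos: [0.4743, -0.0603, 0.0316]
orientation: [[0.968, 0.25, -0.002], [0.25, -0.968, 0.001], [-0.002, -0.001, -1.0]]
force: [-0.3, -0.2, 0.1]
width: 0.0872
grip_force: 0.0
time_s: 20.0
eef_pos: [0.4756, -0.0616, 0.0227]
orientation: [[0.969, 0.248, 0.001], [0.248, -0.969, -0.0], [0.001, 0.001, -1.0]]
force: [-0.2, 0.1, 0.4]
width: 0.0775
grip_force: 0.0
time_s: 20.5
eef_pos: [0.4751, -0.0615, 0.0221]
orientation: [[0.969, 0.248, 0.0], [0.248, -0.969, -0.0], [-0.0, 0.0, -1.0]]
force: [-0.9, -0.4, 0.7]
width: 0.0389
grip_force: 0.0
time_s: 20.9
eef_pos: [0.4751, -0.0615, 0.0221]
orientation: [[0.969, 0.248, 0.0], [0.248, -0.969, -0.0], [0.0, 0.0, -1.0]]
force: [0.3, -0.7, 0.4]
width: 0.0358
grip_force: 20.0
```

```bash
python3 -m creep '[{"grip":0.8,"dx":0,"dy":0,"dz":6,"roll":0},{"grip":0.8,"dx":0,"dy":0,"dz":12,"roll":0},{"grip":0.8,"dx":0,"dy":0,"dz":16,"roll":0},{"grip":0.8,"dx":0,"dy":0,"dz":6,"roll":0},{"grip":0.8,"dx":-1,"dy":-10,"dz":0,"roll":0}]'
python3 -m creep '[{"grip":0.8,"dx":-2,"dy":-20,"dz":0,"roll":0},{"grip":0.8,"dx":-3,"dy":-25,"dz":0,"roll":0},{"grip":0.8,"dx":-4,"dy":-30,"dz":0,"roll":0},{"grip":0.8,"dx":-4,"dy":-30,"dz":0,"roll":0},{"grip":0.8,"dx":-3,"dy":-30,"dz":0,"roll":0}]'
python3 -m creep '[{"grip":0.8,"dx":-3,"dy":-25,"dz":0,"roll":0},{"grip":0.8,"dx":-2,"dy":-15,"dz":0,"roll":0},{"grip":0.8,"dx":0,"dy":-3,"dz":0,"roll":0},{"grip":0.8,"dx":0,"dy":0,"dz":0,"roll":0},{"grip":0.8,"dx":0,"dy":0,"dz":0,"roll":0}]'
python3 -m creep '[{"grip":0.8,"dx":0,"dy":0,"dz":-10,"roll":0},{"grip":0.8,"dx":0,"dy":0,"dz":-12,"roll":0},{"grip":0.8,"dx":0,"dy":0,"dz":-8,"roll":0},{"grip":0.8,"dx":0,"dy":0,"dz":-5,"roll":0},{"grip":0.8,"dx":0,"dy":0,"dz":0,"roll":0}]'
python3 -m creep '[{"grip":0.8,"dx":0,"dy":0,"dz":-3,"roll":0},{"grip":0.8,"dx":0,"dy":0,"dz":-3,"roll":0},{"grip":0.8,"dx":0,"dy":0,"dz":-1,"roll":0},{"grip":0.8,"dx":0,"dy":0,"dz":0,"roll":0},{"grip":0.8,"dx":0,"dy":0,"dz":0,"roll":0}]'
```

```text
time_s: 21.4
eef_pos: [0.475, -0.0708, 0.0634]
orientation: [[0.968, 0.25, 0.002], [0.25, -0.968, -0.0], [0.002, 0.001, -1.0]]
force: [0.0, -0.5, -3.4]
width: 0.0356
grip_force: 20.0
time_s: 21.9
eef_pos: [0.457, -0.2084, 0.0615]
orientation: [[0.969, 0.248, -0.001], [0.248, -0.969, -0.0], [-0.001, -0.0, -1.0]]
force: [0.4, 0.4, -3.3]
width: 0.0358
grip_force: 20.0
time_s: 22.4
eef_pos: [0.4535, -0.248, 0.062]
orientation: [[0.968, 0.25, -0.0], [0.25, -0.968, 0.001], [0.0, -0.001, -1.0]]
force: [-0.7, 0.8, -2.9]
width: 0.0353
grip_force: 20.0
time_s: 22.9
eef_pos: [0.4526, -0.249, 0.026]
orientation: [[0.969, 0.248, -0.001], [0.248, -0.969, 0.001], [-0.001, -0.001, -1.0]]
force: [-0.2, -0.0, -3.0]
width: 0.0355
grip_force: 20.0
time_s: 23.4
eef_pos: [0.4532, -0.2495, 0.0202]
orientation: [[0.969, 0.248, 0.0], [0.248, -0.969, -0.0], [0.0, 0.0, -1.0]]
force: [-0.5, -0.1, -2.7]
width: 0.0357
grip_force: 20.0
```

```bash
python3 -m creep '[{"grip":0.8,"dx":0,"dy":0,"dz":-1,"roll":0},{"grip":0.8,"dx":0,"dy":0,"dz":-1,"roll":0},{"grip":0.8,"dx":0,"dy":0,"dz":0,"roll":0},{"grip":0.8,"dx":0,"dy":0,"dz":-0.5,"roll":0},{"grip":0.8,"dx":0,"dy":0,"dz":0,"roll":0}]'
python3 -m creep '[{"grip":0.5,"dx":0,"dy":0,"dz":0,"roll":0},{"grip":0.3,"dx":0,"dy":0,"dz":0,"roll":0},{"grip":0,"dx":0,"dy":0,"dz":0,"roll":0},{"grip":0,"dx":0,"dy":0,"dz":0,"roll":0},{"grip":0,"dx":0,"dy":0,"dz":0,"roll":0}]'
python3 -m creep '[{"grip":0,"dx":0,"dy":0,"dz":0,"roll":0},{"grip":0,"dx":0,"dy":0,"dz":0,"roll":0},{"grip":0,"dx":0,"dy":0,"dz":0,"roll":0},{"grip":0,"dx":0,"dy":0,"dz":10,"roll":0},{"grip":0,"dx":0,"dy":0,"dz":20,"roll":0}]'
python3 -m creep '[{"grip":0,"dx":0,"dy":0,"dz":40,"roll":0},{"grip":0,"dx":0,"dy":0,"dz":40,"roll":0},{"grip":0,"dx":0,"dy":0,"dz":40,"roll":0},{"grip":0,"dx":0,"dy":0,"dz":20,"roll":0},{"grip":0,"dx":0,"dy":0,"dz":0,"roll":0}]'
python3 -m creep '[{"grip":0,"dx":0,"dy":0,"dz":0,"roll":0},{"grip":0,"dx":0,"dy":0,"dz":0,"roll":0},{"grip":0,"dx":0,"dy":0,"dz":0,"roll":0},{"grip":0,"dx":0,"dy":0,"dz":0,"roll":0}]'
python3 - <<'E'
from h import *
snap('scene','s5.png')
E
```

```text
time_s: 23.9
eef_pos: [0.4532, -0.2495, 0.0181]
orientation: [[0.969, 0.248, -0.0], [0.248, -0.969, -0.0], [-0.0, 0.0, -1.0]]
force: [-1.8, 0.9, 5.4]
width: 0.0352
grip_force: 20.0
time_s: 24.4
eef_pos: [0.4532, -0.2495, 0.0176]
orientation: [[0.969, 0.248, 0.0], [0.248, -0.969, -0.0], [0.0, 0.0, -1.0]]
force: [-0.8, 1.0, 0.4]
width: 0.068
grip_force: 0.0
time_s: 24.9
eef_pos: [0.4523, -0.2489, 0.0473]
orientation: [[0.969, 0.248, -0.002], [0.248, -0.969, 0.001], [-0.002, -0.002, -1.0]]
force: [-0.0, -0.5, 0.3]
width: 0.087
grip_force: 0.0
time_s: 25.4
eef_pos: [0.4548, -0.2501, 0.1916]
orientation: [[0.969, 0.248, 0.005], [0.248, -0.969, -0.004], [0.004, 0.005, -1.0]]
force: [0.7, 0.7, -0.3]
width: 0.0869
grip_force: 0.0
time_s: 25.8
eef_pos: [0.4528, -0.2492, 0.1868]
orientation: [[0.969, 0.248, -0.001], [0.248, -0.969, 0.001], [-0.001, -0.001, -1.0]]
force: [-0.6, 0.3, -0.0]
width: 0.0874
grip_force: 0.0
```

View pics/s5.png

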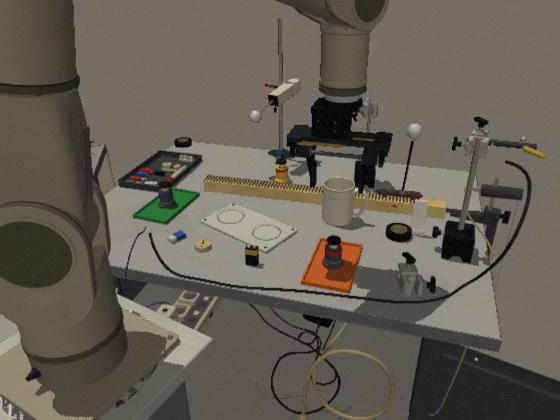

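Blue stands in the green tray (166,195) and the other buffer in the orange tray (333,252), both upright. The bystanders are untouched.

```bash
python3 -c "
from bench import bot
print(bot.finish_job())"
```

```text
the job is handed in; nothing more can be done
None
```

The red buffer pushed back about 14 N (firm) and stands in the orange tray; the blue one pushed back about 5 N (soft) and stands in the green tray; the job is handed in, but no verdict came back.

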